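# Uncover the cold plate and point out the yellow block

### The arm

A 6-joint arm with a two-finger parallel gripper is mounted at the origin on the work surface. World frame = base frame: x ahead of the robot, y to its left, z up, the work surface at z = 0. Lengths are in m, angles in rad, forces in N, time in s.
With the tool pointing down it reaches from about 0.375 to 0.975 m from the base axis. Payload 3.8 kg.
Tool frame: the origin (TCP) lies between the finger pads, 19 mm behind the fingertips; this is the grasp point; z points along the fingers, y is the line along which they close (so a half turn about z gives the same grasp; the last joint's range is limited). The gripper opens to 85 mm and grips with 20 to 120 N. Pads are 22 mm wide; open, the fingers measure 114 mm over their backs; the gripper's body (76 mm by 85 mm) begins 54 mm behind the grasp point. The pads swing forward as they close: fully open they stand 13 mm farther back than shut.
Start: joints at [-1.157, 0.264, 1.604, -0, 1.274, -0.037], TCP at [0.294, -0.608, 0.25] pointing down, gripper open.
Joint ranges: [-2.63, 2.63], [-0.94, 2.18], [0.31, 2.57], [-1.31, 4.45], [0, 2.66], [-2.55, 2.55]. Speed limits (rad/s): [2.57, 2.57, 3.14, 3.14, 3.14, 3.14].

### API

Orientations are given as a rotation vector (axis times angle).
In Python, from workcell import * gives the robot as it stands.
- The arm moves only by the tool move_arm, never from a script. Its argument "series" is one flat list of numbers, 7 for each row, row after row: the finger opening in cm, from 0 to 8.54, then the shift along the tool's x, y, z in cm, then the turn, a rotation vector about the tool's x, y, z in degrees. A call has 1 to 5 rows; each row shifts and turns the commanded pose from where the row before left it, along the tool's axes as they then stand; what a row does not reach is not made up. A row lasts 1/8 s, in which the tool goes at most 62.5 mm and 10.7 degrees, less where a joint would pass 70% of its speed; a pose out of reach is approached as far as the arm can. A call is refused whole if a number of a shift passes 6.25 or a number of a turn 10.7, either way. A call with a gripper value outside its range is refused whole. The fingers move at their own pace and stop on an object; "grip_force" is the grip in N (left out, the last holds). Time passes only in rows, so rows that do not move let the fingers close. It gives the time, the measured TCP pose, the force, the opening and the grip force at its end, in the units of the state.
- read_state(): the state, without advancing time (a new reading comes with each control period).
- read_camera(name): name is "scene" or "top"; returns the picture (400x640x3 uint8, red, green, blue); there is no depth.
- calibration(name): a dict with "camera_matrix" (3x3 intrinsics, pixels), "k1" (the pictures are not rectified: a ray, as slopes to the right and down, at radius r is drawn at 1 + k1 r^2 times it, then the intrinsics apply), "rvec" (rotation vector, rad) and "tvec" (3), from world to camera coordinates, as OpenCV has them. Camera axes: x right, y down, z forward; pixel columns grow to the right and rows downward; lengths in m; the calibration is good to about 2 mm. A picture is of the moment at which its call begins. calibration takes no time and is no camera call.
- finish_job(): hands the job in; it is judged then, once.
The state is a dict: "time": time; "q": joint angles; "joint_vel": joint speeds; "joint_torque": joint torques, N m; "tool_pos": TCP position; "tcp_rot": TCP orientation; "wrist_force": force on the tool from outside, world axes, zero at the start; "torque": the same for the moment, N m; "width": opening from 0.0 (shut) to 1.0 (fully open); "grip_force": force on a finger pad.
Only numpy, scipy, OpenCV 4.12 (cv2) and the standard library are available. Lean on these libraries where they do the work, as an engineer would, in place of code of your own. Each camera call takes 0.05 s, during which the arm holds its last target. There are 200 camera calls.

### The job

Your colleague needs to know which tissue block on the cold plate is the next to be cut: it is the one in the yellow cassette. Push the clear hood sideways until it is fully open, then point straight down at the middle of the yellow cassette with the fingertips about two centimetres above it, hold there for at least three seconds, and finish still pointing at it. Do not touch or move any of the cassettes, leave the hood open, and leave the other things on the bench where they stand.

Things in the scene. Friction and masses are not known exactly. Their poses are not given: they have to be found in the camera images.
- cold_plate: White cold plate, fixed, 240 (x) x 420 (y) x 85 mm high. Origin: centre of its underside; z up. Open well in its -y half: x -90 to 90, y -185 to -15 mm, aluminium floor 55 mm above the bench; flat deck, 85 mm high, in its +y half. Low rails along y at x = -107 and 107 mm, top 92 mm (end stops 99 mm). Four cassettes lie in the well, centres at least 50 mm apart.
- hood (a joint): Clear hood with blue end walls on the cold plate's rails: 196 (x) x 185 (y) x 36 mm, underside 87 and top 123 mm above the bench. Value in m: 0 closed over the well, 0.190 fully open against its stop, over the flat deck; grows as the hood moves along the cold plate's +y. Starts closed or partly open; about 1.5 N of friction; stays where it is left.
- hood_push (a point): Middle of the outer face of the hood's -y end wall, a flat upright blue plate 196 mm wide, from 87 to 119 mm above the bench; this point at 103 mm. Pushing it along the cold plate's +y opens the hood. Moves with the hood; axes as the cold plate's. When closed it stands 18 mm inside the cold plate's -y end.
- yellow_cassette: Loose tissue block, wax side down, in a yellow plastic embedding cassette: cassette 40 x 28 x 6 mm with dark slots and a white label strip at one end, on a cream wax block, 14 mm tall in all. Origin: centre of its underside; z up, x along the 40 mm side.
- yellow_top (a point): Centre of the top face of the yellow cassette, 14 mm above its underside and 69 mm above the bench; z up.
- blue_cassette: Loose tissue block, wax side down, in a blue plastic embedding cassette: cassette 40 x 28 x 6 mm with dark slots and a white label strip at one end, on a cream wax block, 14 mm tall in all. Origin: centre of its underside; z up, x along the 40 mm side. Bystander.
- green_cassette: Loose tissue block, wax side down, in a green plastic embedding cassette: cassette 40 x 28 x 6 mm with dark slots and a white label strip at one end, on a cream wax block, 14 mm tall in all. Origin: centre of its underside; z up, x along the 40 mm side. Bystander.
- red_cassette: Loose tissue block, wax side down, in a red plastic embedding cassette: cassette 40 x 28 x 6 mm with dark slots and a white label strip at one end, on a cream wax block, 14 mm tall in all. Origin: centre of its underside; z up, x along the 40 mm side. Bystander.
- amber_bottle: Amber glass bottle with a white cap, 64 mm across, 130 mm tall, loose. Origin: centre of its underside. Bystander.
- jar: White jar with a red lid, 56 mm across, 70 mm tall, loose. Origin: centre of its underside. Bystander.
- beaker: Clear glass beaker, 68 mm across, 85 mm tall, loose. Origin: centre of its underside. Bystander.
- petri_dish: Clear closed petri dish, 92 mm across, 18 mm tall, loose. Origin: centre of its underside. Bystander.
- brush: Fine brush with a red handle 9 mm thick, steel ferrule and dark tip, 170 mm long, lying flat, loose. Origin: underside, mid-length; x along its length to the tip. Bystander.

How it is judged:
On the way, in this order (a step that is already met when the one before it is completed fails the run):
1. the hood is pushed fully open (value of joint hood above 0.18 m), for 0.2 s.
2. the fingers point down at the yellow cassette from just above for three seconds, the hood open (horizontal distance between the grasp point and yellow_top below 0.015 m and z of the grasp point in the frame of yellow_top between 0.021 and 0.06 m and angle between the grasp point's own z axis and vertical above 2.62 rad and value of joint hood above 0.18 m), for 2.7 s.
At the end, for the whole second after the job is handed in: Hood at rest within 10 mm of fully open; tool point within 15 mm of the vertical through the yellow cassette's middle, 21 to 60 mm above its top (fingertips 2 to 41 mm), fingers within 30 degrees of straight down; cassettes moved under 5 mm, other loose things under 15 mm (all of step 2 and velocity of joint hood between -0.005 and 0.005 m/s and distance of each of yellow_cassette, blue_cassette, green_cassette, red_cassette from where it was at the start of the episode below 0.005 m and distance of each of amber_bottle, jar, beaker, petri_dish, brush from where it was at the start of the episode below 0.015 m); the robot touches nothing.
It fails at once if the yellow cassette is touched, lifted or moved (contact force between any of the fingers, the arm and yellow_cassette above 0.2 N or distance of yellow_cassette from where it was at the start of the episode above 0.005 m).
It fails at once if the blue cassette is touched, lifted or moved (contact force between any of the fingers, the arm and blue_cassette above 0.2 N or distance of blue_cassette from where it was at the start of the episode above 0.005 m).
It fails at once if the green cassette is touched, lifted or moved (contact force between any of the fingers, the arm and green_cassette above 0.2 N or distance of green_cassette from where it was at the start of the episode above 0.005 m).
It fails at once if the red cassette is touched, lifted or moved (contact force between any of the fingers, the arm and red_cassette above 0.2 N or distance of red_cassette from where it was at the start of the episode above 0.005 m).
It fails at once if another thing on the bench is moved (distance of any of amber_bottle, jar, beaker, petri_dish, brush from where it was at the start of the episode above 0.015 m).
It also fails if it takes over 40 s, if anything falls off the work surface, if the arm or the gripper's body presses on something with over 40 N, if the wrist force passes 120 N, or if a joint passes its speed limit or range.

## Working session

There is one attempt and no reset: what is moved stays moved. The work goes in short steps, Python scripts to look and compute and a tool call to move; the robot and the scene stay as the last step left them, time stands still between calls to the robot, and variables do not carry over. Pictures are saved under pics/ and viewed, at most 10 in all, crops included, and the job is handed in when it is done.

Besides the shell and the picture viewer there is one more tool, called as name(argument=value, ...), one argument or row to a line, values as JSON. move_arm: Moves the arm, as the interface text tells. Its arguments: {"type":"object","properties":{"series":{"type":"array"},"grip_force":{"type":"number"}},"required":["series"]}

```bash
mkdir -p pics
python3 - <<'E'
from workcell import *
import cv2
for n in("scene","top"):
    im=read_camera(n); cv2.imwrite(f"pics/{n}0.png",im[:,:,::-1]); c=calibration(n); print(n,c)
s=read_state();print(s["time"],s["tool_pos"],s["tcp_rot"],s["width"])
E
```

```text
scene {'camera_matrix': array([[461.45107638,   0.        , 320.39288783],
       [  0.        , 461.45107638, 198.66910555],
       [  0.        ,   0.        ,   1.        ]]), 'k1': -0.040412841015684, 'rvec': array([ 1.06571843,  2.29354386, -1.10018483]), 'tvec': array([ 0.46065142, -0.06237014,  1.30792571])}
top {'camera_matrix': array([[367.39812543,   0.        , 324.40900981],
       [  0.        , 367.39812543, 205.22572544],
       [  0.        ,   0.        ,   1.        ]]), 'k1': -0.009466664662921905, 'rvec': array([ 2.16903886, -2.17691078,  0.09494506]), 'tvec': array([-0.1882588 ,  0.50099764,  0.88094741])}
0.1 [ 0.29380716 -0.60698884  0.24876061] [-3.06013342e+00 -7.01639216e-01  6.27712299e-04] 1.0013102380064651
```

View pics/scene0.png

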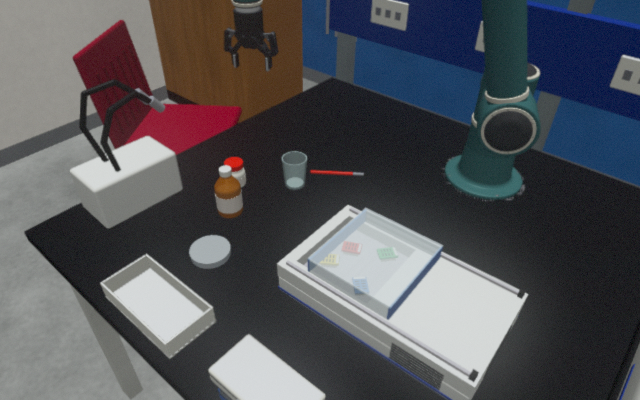

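View pics/top0.png

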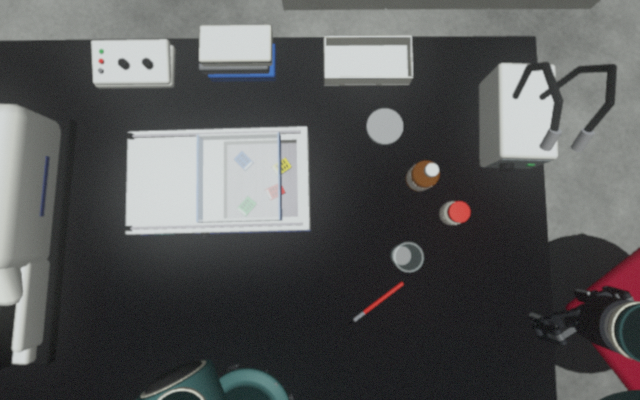

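The pictures show the hood partly open. In the top view its -y wall is at column ~281, and the plate spans about (127,130) to (310,232). The yellow cassette is at (285,166), half under the wall. The beaker, bottle and jar stand to the right (world -y) of the plate.

```bash
cat > h.py <<'E'
import cv2, numpy as np
from workcell import *
def ray(n,px,z):
    c=calibration(n);K=c["camera_matrix"];R=cv2.Rodrigues(c["rvec"])[0]
    d=np.array([c["k1"],0,0,0,0.])
    u=cv2.undistortPoints(np.float64(px).reshape(-1,1,2),K,d).reshape(-1,2)
    C=-R.T@c["tvec"]; v=np.c_[u,np.ones(len(u))]@R
    return C+v*((z-C[2])/v[:,2])[:,None]
E
python3 - <<'E'
from h import *
im={n:cv2.imread(f"pics/{n}0.png") for n in("top","scene")}
def show(n,m,z,name,amin=6):
    k,l,st,ce=cv2.connectedComponentsWithStats(m.astype(np.uint8))
    for i in range(1,k):
        if st[i,4]>amin: print(name,n,ce[i].round(1),st[i],ray(n,[ce[i]],z)[0].round(4))
boxes={"top":(180,310,120,240),"scene":(280,460,200,320)}
for n in im:
    h=cv2.cvtColor(im[n],cv2.COLOR_BGR2HSV).astype(int); a,b,c,d=boxes[n]
    r=np.zeros(h.shape[:2],bool); r[c:d,a:b]=1
    H,S,V=h[...,0],h[...,1],h[...,2]
    show(n,r&(H>18)&(H<38)&(S>60)&(V>90),.069,"yel")
    show(n,r&((H>165)|(H<8))&(S>35),.069,"red")
    show(n,r&(H>50)&(H<80)&(S>25),.069,"grn")
# plate outline: top
g=cv2.cvtColor(im["top"],cv2.COLOR_BGR2GRAY)
m=np.zeros_like(g);m[115:245,115:322]=(g[115:245,115:322]>95)
m=cv2.morphologyEx(m,cv2.MORPH_CLOSE,np.ones((9,9)))
cs,_=cv2.findContours(m,cv2.RETR_EXTERNAL,cv2.CHAIN_APPROX_NONE)
cn=max(cs,key=cv2.contourArea)
w=ray("top",cn.reshape(-1,2),.085)
print(cv2.minAreaRect((w[:,:2]*1000).astype(np.float32)),w.min(0),w.max(0))
# blue wall
h=cv2.cvtColor(im["top"],cv2.COLOR_BGR2HSV).astype(int)
for row in (150,160,180,200,215): print(row,[(c,*h[row,c]) for c in range(276,289)])
big=cv2.resize(im["top"][110:250,110:330],None,fx=3.6,fy=3.6,interpolation=cv2.INTER_CUBIC); cv2.imwrite("pics/top0b.png",big)
E
```

```text
yel top [284.6 165.1] [281 158  10  15 105] [ 0.5915 -0.0967  0.069 ]
red top [282.2 190.2] [281 186   4   9  27] [ 0.5318 -0.0916  0.069 ]
grn top [250.9 200.8] [248 198   7   6   8] [ 0.5072 -0.0184  0.069 ]
grn scene [385.7 252.5] [377 247  19  12 141] [ 0.4964 -0.0092  0.069 ]
((555.1126708984375, 57.72698974609375), (246.48048400878906, 426.1130065917969), 1.245050311088562) [ 0.43005567 -0.15733025  0.085     ] [0.6809972  0.27216864 0.085     ]
150 [(276, np.int64(102), np.int64(6), np.int64(209)), (277, np.int64(106), np.int64(13), np.int64(208)), (278, np.int64(104), np.int64(29), np.int64(196)), (279, np.int64(106), np.int64(50), np.int64(153)), (280, np.int64(110), np.int64(39), np.int64(130)), (281, np.int64(108), np.int64(16), np.int64(162)), (282, np.int64(105), np.int64(8), np.int64(184)), (283, np.int64(110), np.int64(8), np.int64(189)), (284, np.int64(105), np.int64(5), np.int64(186)), (285, np.int64(113), np.int64(5), np.int64(186)), (286, np.int64(113), np.int64(5), np.int64(187)), (287, np.int64(113), np.int64(5), np.int64(188)), (288, np.int64(108), np.int64(7), 
[... 1954 characters left out ...]
.int64(110), np.int64(8), np.int64(192))]
215 [(276, np.int64(90), np.int64(2), np.int64(206)), (277, np.int64(102), np.int64(6), np.int64(208)), (278, np.int64(105), np.int64(15), np.int64(207)), (279, np.int64(106), np.int64(30), np.int64(197)), (280, np.int64(107), np.int64(51), np.int64(154)), (281, np.int64(110), np.int64(40), np.int64(133)), (282, np.int64(111), np.int64(15), np.int64(167)), (283, np.int64(105), np.int64(5), np.int64(186)), (284, np.int64(108), np.int64(7), np.int64(191)), (285, np.int64(113), np.int64(5), np.int64(191)), (286, np.int64(113), np.int64(5), np.int64(191)), (287, np.int64(105), np.int64(5), np.int64(191)), (288, np.int64(114), np.int64(7), np.int64(193))]
```

View pics/top0b.png

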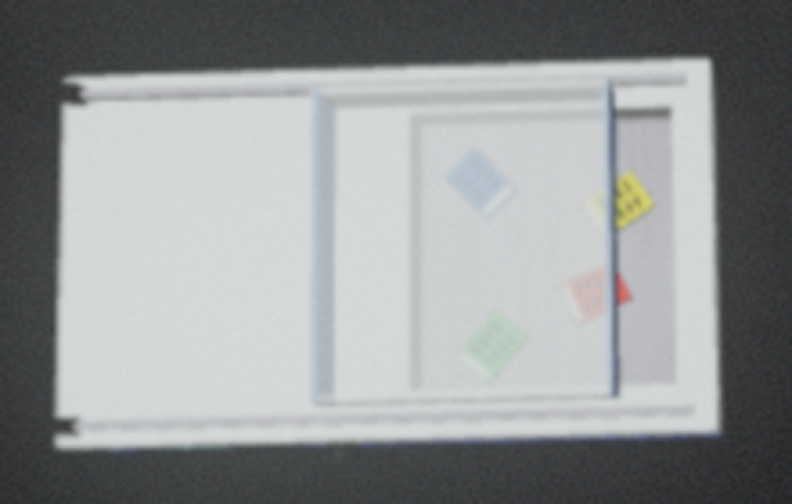

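The crop shows the hood wall at about column 280.5, and the yellow and red cassettes straddle it. The plate is yawed about 1.2°. Next I'll work out where the wall is.

Run:
```python
from h import *
print(ray("top",[[280.8,150],[281.8,215]],.119).round(4), ray("top",[[197,140],[197,220]],.119).round(4))
print(ray("top",[[285,166],[425,175]],.069).round(3),ray("top",[[432,170],[412,258]],.13).round(3))
```

```text
[[ 0.6154 -0.0937  0.119 ]
 [ 0.4703 -0.097   0.119 ]] [[0.6391 0.0942 0.119 ]
 [0.46   0.089  0.119 ]]
[[ 0.589 -0.098  0.069]
 [ 0.566 -0.427  0.069]] [[ 0.567 -0.426  0.13 ]
 [ 0.377 -0.377  0.13 ]]
```

move_arm(
  series=[0, 0, 0, 0, 0, 0, 8.2, 0, 0, 0, 0, 0, 0, 8.2, 0, 0, 0, 0, 0, 0, 8.2, 0, 0, 0, 0, 0, 0, 0],
  grip_force=20,
)

```text
time: 0.6
tool_pos: [0.2939, -0.6072, 0.2492]
tcp_rot: [-3.14, -0.036, 0.001]
wrist_force: [0.2, -0.0, -0.1]
width: 0.143
grip_force: 0.0
```

move_arm(
  series=[0, 2.76, -4.61, 0, 0, 0, 0, 0, 2.76, -4.61, 0, 0, 0, 0, 0, 2.76, -4.61, 0, 0, 0, 0, 0, 2.76, -4.61, 0, 0, 0, 0, 0, 2.76, -4.61, 0, 0, 0, 0],
)

```text
time: 1.23
tool_pos: [0.4276, -0.3725, 0.2498]
tcp_rot: [-3.141, -0.038, -0.0]
wrist_force: [0.5, -0.6, -0.0]
width: 0.0
grip_force: 0.0
```

move_arm(
  series=[0, 2.76, -4.61, 0, 0, 0, 0, 0, 2.76, -4.61, 0, 0, 0, 0, 0, 2.76, -4.61, 0, 0, 0, 0, 0, 2.76, -4.61, 0, 0, 0, 0, 0, 2.76, -4.61, 0, 0, 0, 0],
)

```text
time: 1.85
tool_pos: [0.5607, -0.1391, 0.2499]
tcp_rot: [3.141, 0.039, 0.0]
wrist_force: [0.0, -0.3, -0.9]
width: -0.003
grip_force: 0.0
```

move_arm(
  series=[0, 0, 0, 0, 0, 0, 0, 0, 0, 0, 0, 0, 0, 0],
)

```text
time: 2.1
tool_pos: [0.5599, -0.1407, 0.2497]
tcp_rot: [3.141, 0.038, -0.001]
wrist_force: [0.4, -0.5, 0.2]
width: 0.002
grip_force: 0.0
```

move_arm(
  series=[0, 0, 0, 4.5, 0, 0, 0, 0, 0, 0, 4.5, 0, 0, 0, 0, 0, 0, 3, 0, 0, 0, 0, 0, 0, 1.1, 0, 0, 0, 0, 0, 0, 0, 0, 0, 0],
)

```text
time: 2.72
tool_pos: [0.5595, -0.1416, 0.1187]
tcp_rot: [-3.141, -0.032, 0.002]
wrist_force: [-0.3, -0.6, 0.7]
width: 0.001
grip_force: 0.0
```

Run:
```python
from h import *
im=read_camera("scene")[:,:,::-1]
cv2.imwrite("pics/s1.png",cv2.resize(im[130:350,250:550],None,fx=2.6,fy=2.6))
```

```text
(no output)
```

View pics/s1.png

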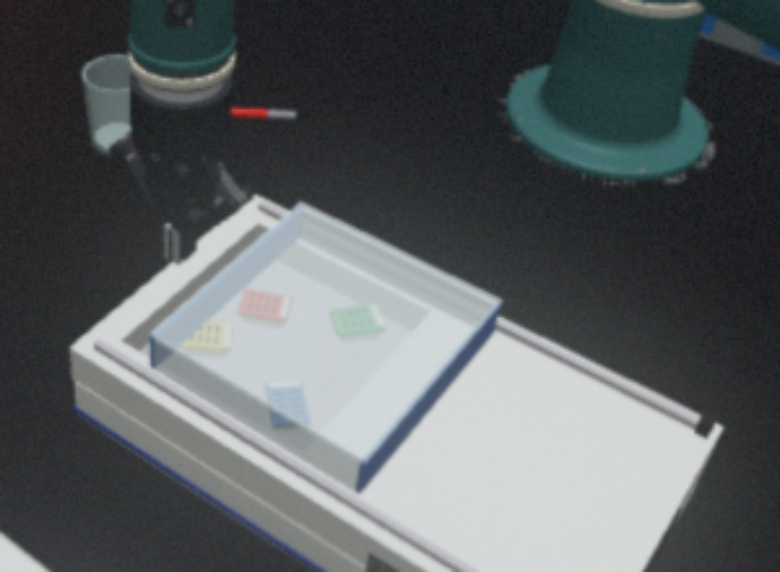

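The fingertips are in front of the blue wall, over the plate's -y edge (crop ~(175,245)), and nothing is in the way. Now pushing.

move_arm(
  series=[0, 0, -1, 0, 0, 0, 0, 0, 0, -1, 0, 0, 0, 0, 0, 0, -1, 0, 0, 0, 0, 0, 0, -1, 0, 0, 0, 0, 0, 0, -1, 0, 0, 0, 0],
)

```text
time: 3.4
tool_pos: [0.5593, -0.0903, 0.1194]
tcp_rot: [3.141, 0.035, 0.001]
wrist_force: [0.9, -2.0, 1.1]
width: -0.0
grip_force: 1.0
```

move_arm(
  series=[0, 0, -1.5, 0, 0, 0, 0, 0, 0, -1.5, 0, 0, 0, 0, 0, 0, -1.5, 0, 0, 0, 0, 0, 0, -1.5, 0, 0, 0, 0, 0, 0, -1.5, 0, 0, 0, 0],
)

```text
time: 4.03
tool_pos: [0.5576, -0.0147, 0.1191]
tcp_rot: [3.141, 0.034, 0.001]
wrist_force: [1.4, -2.0, 1.5]
width: -0.002
grip_force: 1.1
```

move_arm(
  series=[0, 0, -1, 0, 0, 0, 0, 0, 0, -1, 0, 0, 0, 0, 0, 0, -1, 0, 0, 0, 0, 0, 0, -0.5, 0, 0, 0, 0, 0, 0, -0.5, 0, 0, 0, 0],
)

```text
time: 4.65
tool_pos: [0.5565, 0.0244, 0.1189]
tcp_rot: [3.141, 0.034, -0.001]
wrist_force: [0.8, -1.1, 1.9]
width: -0.002
grip_force: 0.9
```

move_arm(
  series=[0, 0, -0.5, 0, 0, 0, 0, 0, 0, -0.5, 0, 0, 0, 0, 0, 0, -0.3, 0, 0, 0, 0],
)

```text
time: 5.03
tool_pos: [0.5562, 0.0375, 0.1189]
tcp_rot: [-3.141, -0.034, 0.0]
wrist_force: [0.3, -2.5, 0.3]
width: 0.0
grip_force: 0.8
```

move_arm(
  series=[0, 0, -0.3, 0, 0, 0, 0, 0, 0, -0.2, 0, 0, 0, 0],
)

```text
time: 5.28
tool_pos: [0.5561, 0.0423, 0.1189]
tcp_rot: [3.141, 0.034, -0.0]
wrist_force: [2.0, -5.8, 0.3]
width: 0.003
grip_force: 3.2
```

move_arm(
  series=[0, 0, -0.2, 0, 0, 0, 0, 0, 0, 0, 0, 0, 0, 0],
)

```text
time: 5.52
tool_pos: [0.5562, 0.0423, 0.1189]
tcp_rot: [3.138, 0.035, -0.0]
wrist_force: [1.1, -8.8, 0.2]
width: 0.002
grip_force: 4.3
```

move_arm(
  series=[0, 0, 1, 0, 0, 0, 0, 0, 0, 1.5, 0, 0, 0, 0, 0, 0, 0, -4, 0, 0, 0, 0, 0, 0, -4, 0, 0, 0, 0, 0, -5, 0, 0, 0, 0],
)

```text
time: 6.15
tool_pos: [0.5589, 0.0671, 0.2036]
tcp_rot: [-3.141, -0.026, -0.013]
wrist_force: [0.6, 0.4, 0.1]
width: -0.002
grip_force: 0.0
```

Run:
```python
from h import *
a=[read_camera(n)[:,:,::-1].copy() for n in("top","scene")]
bx=[(180,310,120,240),(280,460,200,320)]
for n,im,(x0,x1,y0,y1) in zip(("top","scene"),a,bx):
    H,S,V=[h.astype(int) for h in cv2.split(cv2.cvtColor(im,cv2.COLOR_BGR2HSV))]
    m=(((H>18)&(H<38)&(S>50)&(V>60))).astype(np.uint8); m[:y0]=0;m[y1:]=0;m[:,:x0]=0;m[:,x1:]=0
    k,l,st,ce=cv2.connectedComponentsWithStats(m)
    for i in range(1,k):
        if st[i,4]>15: print(n,ce[i].round(1),st[i],ray(n,[ce[i]],.069)[0].round(4))
cv2.imwrite("pics/t2.png",np.hstack([cv2.resize(a[0][110:250,110:330],(400,255)),cv2.resize(a[1][190:340,260:495],(400,255))]))
```

```text
top [282.3 165.8] [274 158  17  17 169] [ 0.5897 -0.0913  0.069 ]
scene [328.  259.2] [319 253  20  13 205] [ 0.5901 -0.0892  0.069 ]
```

View pics/t2.png

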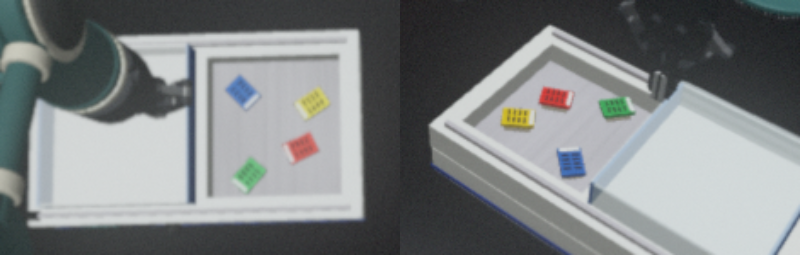

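Both views agree that the hood is fully open and the yellow cassette is at about (0.590, -0.090). Allowing for the label strip left out of the mask, I'll aim for (0.589, -0.088).

move_arm(
  series=[0, 0.9, 5.2, 0, 0, 0, 0, 0, 0.9, 5.2, 0, 0, 0, 0, 0, 0.9, 5.1, 0, 0, 0, 0, 0, 0, 0, 0, 0, 0, 0, 0, 0, 0, 0, 0, 0, 0],
)

```text
time: 6.88
tool_pos: [0.5852, -0.0857, 0.1983]
tcp_rot: [-3.141, -0.031, 0.002]
wrist_force: [0.1, 0.8, 0.9]
width: -0.003
grip_force: 0.0
```

Target z is 0.109, so 8.9 cm down, 0.4 along x and 0.2 along y.

move_arm(
  series=[0, 0.4, 0.2, 4, 0, 0, 0, 0, 0, 0, 3, 0, 0, 0, 0, 0, 0, 1.3, 0, 0, 0, 0, 0, 0, 0.6, 0, 0, 0, 0, 0, 0, 0, 0, 0, 0],
)

```text
time: 7.5
tool_pos: [0.5904, -0.0868, 0.1106]
tcp_rot: [3.141, 0.035, 0.001]
wrist_force: [-0.9, -0.4, 0.8]
width: -0.001
grip_force: 0.0
```

Run:
```python
from h import *
a=[read_camera(n)[:,:,::-1].copy() for n in("top","scene")]
cv2.imwrite("pics/t3.png",np.hstack([cv2.resize(a[0][110:250,110:330],(400,255)),cv2.resize(a[1][190:340,260:495],(400,255))]))
s=read_state();print(s["time"],s["tool_pos"],s["wrist_force"])
```

```text
7.6 [ 0.59099971 -0.08709214  0.11137596] [ 0.49977097 -0.84390977 -0.26210542]
```

View pics/t3.png

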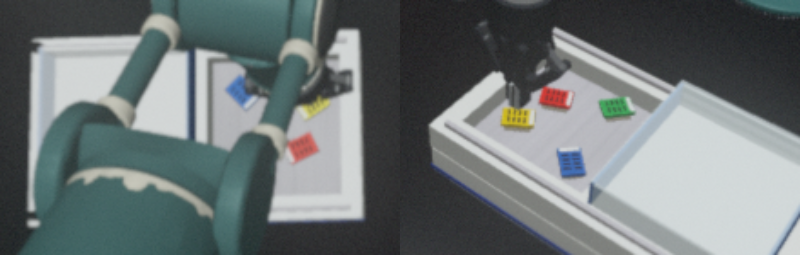

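The closed fingertips are right above the yellow cassette (right half, ~(517,105)), and the hood is still open. I'll hold here for more than three seconds.

move_arm(
  series=[0, 0, 0, 0, 0, 0, 0, 0, 0, 0, 0, 0, 0, 0, 0, 0, 0, 0, 0, 0, 0, 0, 0, 0, 0, 0, 0, 0, 0, 0, 0, 0, 0, 0, 0],
)

```text
time: 8.22
tool_pos: [0.5899, -0.0871, 0.1099]
tcp_rot: [-3.141, -0.034, 0.0]
wrist_force: [-0.7, -0.5, 0.9]
width: 0.001
grip_force: 0.0
```

move_arm(
  series=[0, 0, 0, 0, 0, 0, 0, 0, 0, 0, 0, 0, 0, 0, 0, 0, 0, 0, 0, 0, 0, 0, 0, 0, 0, 0, 0, 0, 0, 0, 0, 0, 0, 0, 0],
)

```text
time: 8.85
tool_pos: [0.59, -0.0871, 0.11]
tcp_rot: [-3.141, -0.034, 0.0]
wrist_force: [-0.1, 0.5, -0.6]
width: 0.0
grip_force: 0.0
```

move_arm(
  series=[0, 0, 0, 0, 0, 0, 0, 0, 0, 0, 0, 0, 0, 0, 0, 0, 0, 0, 0, 0, 0, 0, 0, 0, 0, 0, 0, 0, 0, 0, 0, 0, 0, 0, 0],
)

```text
time: 9.48
tool_pos: [0.59, -0.0871, 0.11]
tcp_rot: [-3.141, -0.034, -0.0]
wrist_force: [-0.1, 0.2, 0.3]
width: 0.002
grip_force: 0.0
```

move_arm(
  series=[0, 0, 0, 0, 0, 0, 0, 0, 0, 0, 0, 0, 0, 0, 0, 0, 0, 0, 0, 0, 0, 0, 0, 0, 0, 0, 0, 0, 0, 0, 0, 0, 0, 0, 0],
)

```text
time: 10.1
tool_pos: [0.59, -0.0871, 0.11]
tcp_rot: [-3.141, -0.034, -0.0]
wrist_force: [1.0, 0.6, -0.7]
width: -0.002
grip_force: 0.0
```

move_arm(
  series=[0, 0, 0, 0, 0, 0, 0, 0, 0, 0, 0, 0, 0, 0, 0, 0, 0, 0, 0, 0, 0, 0, 0, 0, 0, 0, 0, 0, 0, 0, 0, 0, 0, 0, 0],
)

```text
time: 10.72
tool_pos: [0.59, -0.0871, 0.11]
tcp_rot: [-3.141, -0.034, 0.0]
wrist_force: [0.1, -0.6, -0.9]
width: -0.002
grip_force: 0.0
```

move_arm(
  series=[0, 0, 0, 0, 0, 0, 0, 0, 0, 0, 0, 0, 0, 0, 0, 0, 0, 0, 0, 0, 0, 0, 0, 0, 0, 0, 0, 0, 0, 0, 0, 0, 0, 0, 0],
)

```text
time: 11.35
tool_pos: [0.59, -0.0871, 0.11]
tcp_rot: [3.141, 0.034, -0.0]
wrist_force: [-0.3, -0.6, -0.8]
width: -0.002
grip_force: 0.0
```

```bash
python3 -c "
from workcell import *
s=read_state();print(s['time'],s['tool_pos']);print(finish_job())"
```

```text
11.35 [ 0.58999297 -0.08710355  0.10998917]
the job is handed in; nothing more can be done
None
```

The hood is pushed fully open against its stop, and the job is handed in with the fingers held straight down for over 3 s about 2 cm above the middle of the yellow cassette, still pointing at it; no verdict came back.

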